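Index the carving stand and lock it with its pin

ROBOT

A 6-joint arm with a two-finger parallel gripper is mounted at the origin on a cart in front of the work surface, level with it; the furniture and walls round the work are solid. World frame = base frame: x ahead of the robot, y to its left, z up, the work surface at z = 0. Lengths are in mm, angles in rad, forces in N, time in s.
With the tool pointing down it reaches from about 400 to 925 mm from the base axis. Payload 12.5 kg.
Tool frame: the origin (TCP) lies midway between the tips of the shut fingers; the grasp point (between the pads) lies 19 mm behind it (env.pinch_z is the z of the grasp point in the tool frame, in mm); z points along the fingers, y is the line along which they close (so a half turn about z gives the same grasp; the last joint's range is limited). The gripper opens to 95 mm and grips with 3 to 60 N. Pads are 20 mm wide; open, the fingers measure 119 mm over their backs; the gripper's body (75 mm by 180 mm) begins 59 mm behind the grasp point.
Start: joints at [1.121, 0.491, 1.559, -0, 1.092, -0.106], TCP at [210.651, 588.45, 214.661] pointing down, gripper open.
Joint ranges: [-3.1, 3.1], [-0.84, 2.19], [0.05, 2.79], [-1.13, 4.28], [0.06, 2.93], [-2.69, 2.69]. Speed limits (rad/s): [2.22, 2.22, 2.79, 3.14, 3.14, 3.14].

INTERFACE

Orientations are given as [roll, pitch, yaw] about the fixed x, y, z axes, in that order (R = Rz(yaw) Ry(pitch) Rx(roll)).
In Python, from cell import env, eyes gives the robot as it stands.
- The arm moves only by the shell command python3 -m inch 'ROWS'. ROWS is JSON, a list of rows, each a list of 3 entries, a list of its own where there are three numbers: the shift along the tool's x, y, z in units of 60 mm (1.0 is 60 mm), then the turn about the tool's z in units of 5 degrees (1.0 is 5 degrees), then the closure, from -1 (fully open) to 1 (shut). In form: [[[tx, ty, tz], turn, claw], ...]. A call has exactly 10 rows; each row shifts and turns the commanded pose from where the row before left it, along the tool's axes as they then stand; what a row does not reach is not made up. A row lasts 1/8 s, in which the tool goes at most 62.5 mm and 10.7 degrees, less where a joint would pass 70% of its speed; a pose out of reach is approached as far as the arm can. A call is refused whole if a number of a shift passes 1 or a number of a turn 1, either way. A call with a gripper value outside its range is refused whole. The fingers move at their own pace and stop on an object; the grip force is fixed at half the most. Time passes only in rows, so rows that do not move let the fingers close, or fill a call up. It gives the time, the measured TCP pose, the force, the opening and the grip force at its end, in the units of the state.
- env.state(): the state, without advancing time (a new reading comes with each control period).
- eyes.read_camera(name): name is "scene" or "top" or "wrist"; returns a dict with "pixels" (420x560x3 uint8, red, green, blue), "fx", "fy", "cx", "cy" (pixels), "extrinsics" (4x4, takes a point from world to camera coordinates). Camera axes: x right, y down, z forward; pixel columns grow to the right and rows downward; lengths in mm; the calibration is good to about 2 mm. A picture is of the moment at which its call begins. There is no depth.
- env.job_done(): hands the job in; it is judged then, once.
Trained networks look in a picture, given as the dict that the camera call returned (one of the last four; its "shot" number tells which), for a name from the list of things; names that differ only in an ending like _2 or _b are one class to them, and where a whole thing is asked for, a point or a joint stands for the part that bears it (a point fixed in the world has none). Each returns a list of dicts, best first, with "score" (0 to 1); they miss things now and then, are a little off and sometimes report something else, mostly with a low value. They report only what shows in the picture. A call takes as long as a camera call. They do not tell look-alikes from the thing itself.
- eyes.boxes_of(name, picture): "centre" ([row, column] in pixels, amid what is visible of it).
- eyes.cut_out(name, picture): "mask" (420x560 bool, what is visible of it) and "centre" ([row, column] in pixels, amid what is visible of it).
- eyes.spot_point(name, picture): "centre" ([row, column] in pixels: a listed point, or the origin of a listed thing).
The state is a dict: "t": time; "joints": joint angles; "qvel": joint speeds; "tau": joint torques, N m; "eef_pos": TCP position; "tcp_rot": TCP orientation; "ft_force": force on the tool from outside, world axes, zero at the start; "moment": the same for the moment, N m; "opening": opening from 0.0 (shut) to 1.0 (fully open); "grip_force": force on a finger pad.
Only numpy, scipy, OpenCV 4.12 (cv2) and the standard library are available. Lean on these libraries where they do the work, as an engineer would, in place of code of your own. Each camera call takes 0.05 s, during which the arm holds its last target. There are 200 camera calls.

TASK

Lock the carving stand for the next flute: take the index pin (the one with the short straight handle) out of the rack, put it into the guide hole on top of the headstock, turn the spindle gently by its spoke wheel until the pin finds a hole of the index collar, and see the pin fully home, its handle seated flat on the headstock. Never force the wheel against the pin, nor the pin against the stand, and leave the bradawl in the rack and the chisel and the tin box where they are.

Things in the scene. Friction and masses are not known exactly. Their poses are not given: they have to be found in the camera images.
- stand: Carving stand, fixed to the bench; origin under its board (x=+-60, y=-135..235, 18 mm thick), z up. A spindle turns about an axis parallel to its y, 80 mm up. Along y: spoke wheel at -180, wooden headstock -133..-67 (x=+-39, top 145 mm up), wooden leg being fluted -56..153 (47 mm across), tailstock 165..233 (top 108 mm up).
- guide_mouth (a point): Centre of the guide hole in the headstock's top face, 145 mm above the bench, axes as the stand's. Vertical hole 11.0 mm wide, slightly bevelled, through the 30 mm thick bridge, over the middle of the index collar, whose surface is 33 mm below this point. A pin let in stands loose on the collar and drops by its weight when a collar hole comes under it.
- collar_centre (a point): Centre of the steel index collar, on the spindle axis under the guide hole, 80 mm up; axes as the stand's. Radius 32 mm, seen between the headstock's cheeks. Four radial holes 90 degrees apart, 11.5 mm wide, over 20 mm deep, unmarked on the wheel. At the start none is under the guide: the next is 20 to 70 degrees away. With the pin in a hole it stops with a few degrees of play.
- wheel_centre (a point): Centre of the spoke wheel, on the spindle axis, 80 mm up, axes as the stand's (does not turn). Four steel spokes 8 mm thick, 90 degrees apart in the plane across y, end in black 20 mm balls centred 62 mm from here; hub radius 15.5 mm. The spindle turns both ways without end, with friction (0.06 N m, 1 to 3 N at a spoke), and stays where it is left.
- spoke_push (a point): Free point beside the wheel, in its plane, 75 mm to -x of its centre and 50 mm above it; axes as the stand's, does not turn. A start for turning: one spoke begins between 20 degrees off upright to -x and 18 degrees past upright to +x. Closed fingers moved from here along +x, tips 30 mm above the axis, meet and push it; the next hole comes when it leans some 50 degrees to +x.
- index_pin: Index pin, about 90 g: oiled steel shank 10 mm thick and 51 mm long, its last 10 mm tapered to a 4 mm nose; straight round wooden handle 25 mm thick, 45 mm tall, brass ring at its foot. Origin at the centre of the handle's underside (shoulder), z up the handle. Starts upright in a rack hole, shoulder on the rack's top. Standing on the collar its shoulder is 18 mm above the guide mouth; home, 0 mm.
- pin_tip (a point): The nose of the index pin, 51 mm below its shoulder.
- pin_rack: Wooden rack block, 120 x 46 x 56 mm, fixed to the bench, origin at the centre of its underside; two holes 11.8 mm wide, 53 mm deep, at x=-30 and x=+30 mm. One holds the index pin, the other the bradawl.
- bradawl: Bradawl: dark pear-shaped handle 80 mm tall, up to 31 mm thick, thin pointed blade; origin at the handle's underside, z up. Stands in the other rack hole and stays there.
- chisel: Chisel lying on the bench in front of the stand, 275 x 28 x 29 mm, origin under its middle. Bystander.
- tin_box: Low reddish tin box with a lid, 76 x 109 x 28 mm, on the bench, origin under its middle. Bystander.
There are look-alikes about, which are no part of the job. Leave any red or white look-alike of the index_pin alone.

How it is judged:
By the outcome, as a careful person would: the job done as asked, in the order asked, and still so for the second after the job is handed in, with the robot touching nothing.
It also fails if it takes over 67 s, if anything falls off the work surface, if the arm or the gripper's body presses on something with over 40 N, if the wrist force passes 120 N, or if a joint passes its speed limit or range.

## Working session

There is one attempt and no reset: what is moved stays moved. The work goes in short steps, Python scripts to look and compute and a shell command to move; the robot and the scene stay as the last step left them, time stands still between calls to the robot, and variables do not carry over. Pictures are saved under pics/ and viewed, at most 10 in all, crops included, and the job is handed in when it is done.

```bash
ls; mkdir -p pics; cat > h.py <<'E'
import numpy as np, cv2
from cell import env, eyes
from scipy.spatial.transform import Rotation as R
def save(p,n): cv2.imwrite('pics/'+n, p["pixels"][:,:,::-1])
def ray(p,rc):
    E=np.array(p["extrinsics"]); d=np.array([(rc[1]-p["cx"])/p["fx"],(rc[0]-p["cy"])/p["fy"],1])
    return -E[:3,:3].T@E[:3,3], E[:3,:3].T@d
def atz(p,rc,z):
    o,d=ray(p,rc); return o+d*(z-o[2])/d[2]
def tri(obs):
    A=np.zeros((3,3));b=np.zeros(3)
    for p,rc in obs:
        o,d=ray(p,rc); d=d/np.linalg.norm(d); M=np.eye(3)-np.outer(d,d); A+=M;b+=M@o
    x=np.linalg.solve(A,b); return x
def proj(p,x):
    E=np.array(p["extrinsics"]); c=E[:3,:3]@x+E[:3,3]; return [round(c[1]/c[2]*p["fy"]+p["cy"],1),round(c[0]/c[2]*p["fx"]+p["cx"],1)]
E
python3 - <<'E'
from h import *
np.set_printoptions(precision=1,suppress=True)
s=env.state();print(s['eef_pos'],s['tcp_rot'],env.pinch_z,s['t'])
P={n:eyes.read_camera(n) for n in("scene","top","wrist")}
im=np.hstack([P["scene"]["pixels"],P["top"]["pixels"]])
for n in P: save(P[n],n+'0.png')
for k in ["guide_mouth","collar_centre","wheel_centre","spoke_push","index_pin","pin_tip","pin_rack","bradawl","chisel","tin_box","stand"]:
    for n in P:
        try: r=eyes.spot_point(k,P[n])
        except Exception as e: print(k,n,e);continue
        print(k,n,[(np.round(q["centre"],1).tolist(),round(q["score"],2)) for q in r[:3]])
E
```

```text
pics
[210.5 588.2 214. ] [-3.1 -0.   2.8] -18.8 0.0
guide_mouth scene [([177.7, 286.5], 0.94)]
guide_mouth top [([180.7, 278.5], 0.63), ([215.5, 297.5], 0.56)]
guide_mouth wrist []
collar_centre scene [([202.7, 288.5], 0.58)]
collar_centre top [([185.5, 282.7], 0.76)]
collar_centre wrist []
wheel_centre scene [([213.8, 310.6], 0.94), ([254.7, 224.6], 0.18)]
wheel_centre top [([193.2, 303.1], 0.82)]
wheel_centre wrist []
spoke_push scene [([209.6, 284.2], 0.65)]
spoke_push top [([210.0, 300.7], 0.68)]
spoke_push wrist []
index_pin scene [([263.2, 325.4], 0.82), ([295.1, 397.8], 0.68), ([298.7, 312.2], 0.57)]
index_pin top [([208.3, 338.2], 0.66), ([254.1, 348.0], 0.61), ([233.3, 368.4], 0.6)]
index_pin wrist []
pin_tip scene [([313.2, 313.6], 0.87), ([286.7, 326.2], 0.82), ([310.4, 394.4], 0.79)]
pin_tip top [([247.1, 261.7], 0.58), ([221.8, 388.0], 0.52), ([207.6, 334.9], 0.51)]
pin_tip wrist []
pin_rack scene [([292.3, 362.3], 0.67)]
pin_rack top [([221.2, 362.5], 0.82), ([192.8, 304.4], 0.25)]
pin_rack wrist []
bradawl scene [([268.0, 365.7], 0.59), ([209.5, 263.3], 0.39)]
bradawl top [([210.1, 369.6], 0.42)]
bradawl wrist []
chisel scene [([253.2, 227.9], 0.7)]
chisel top [([242.7, 265.0], 0.79), ([265.9, 182.0], 0.61)]
chisel wrist []
tin_box scene [([227.5, 131.7], 0.87)]
tin_box top [([263.8, 183.7], 0.69), ([180.9, 277.2], 0.19)]
tin_box wrist []
stand scene [([206.7, 259.9], 0.72)]
stand top [([184.4, 250.9], 0.89)]
stand wrist []
```

```bash
python3 - <<'E'
import cv2,numpy as np
a=cv2.imread('pics/scene0.png');b=cv2.imread('pics/top0.png')
a=cv2.resize(a[140:360,180:460],(800,629))[:600];cv2.imwrite('pics/sc.png',a)
b=cv2.resize(b[140:290,220:420],(800,600));cv2.imwrite('pics/tc.png',b)
E
```

```text
(no output)
```

View pics/sc.png

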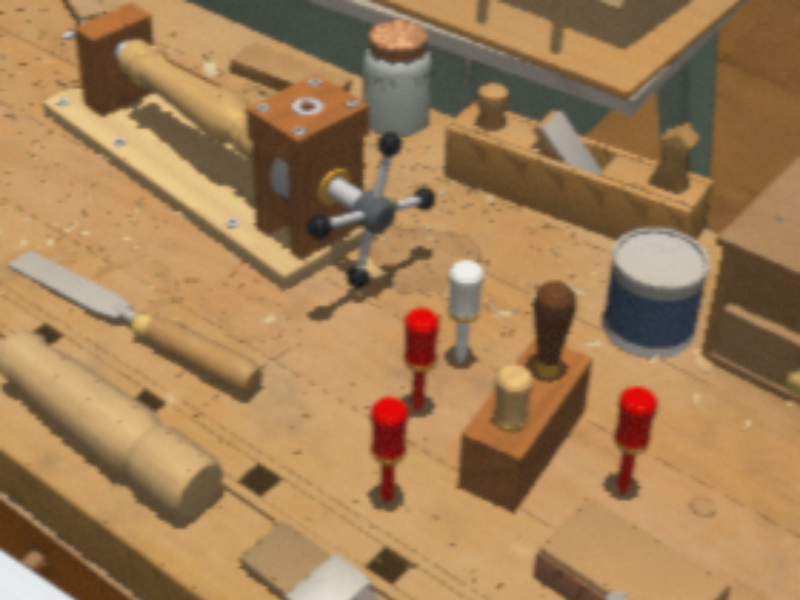

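View pics/tc.png

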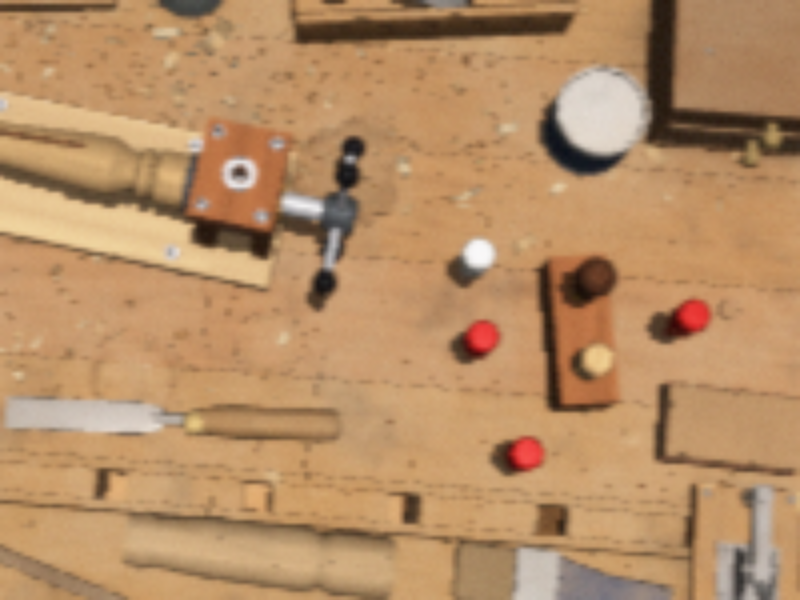

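The index pin is the pale straight handle in the rack, at scene (279,359) and top (230,369). These could be taken for it:
- Red pins: top (224,340), (253,351) and (219,393).
- White pin: top (203,339).
- Bradawl, dark and pear-shaped: top (209,369).

The guide hole shows at top (183,280).

```bash
python3 - <<'E'
from h import *
np.set_printoptions(precision=1,suppress=True)
s=env.state()
S=eyes.read_camera("scene");T=eyes.read_camera("top")
def both(n,a,b,z):
    x=tri([(S,a),(T,b)]);print(n,'tri',x,'S@z',atz(S,a,z),'T@z',atz(T,b,z))
c=lambda x,y:(140+y*.35,180+x*.35)
t=lambda x,y:(140+y/4,220+x/4)
both('pin top',c(514,376),t(597,360),101)
both('awl top',c(555,297),t(597,277),136)
both('guide',c(308,106),t(240,173),145)
both('wheel',c(376,211),t(340,212),80)
for p,n in((S,'S'),(T,'T')):
  for m in eyes.cut_out('index_pin',p)[:6]:
    ys,xs=np.where(m['mask']);print(n,m['score'],m['centre'],ys.min(),ys.max(),xs.min(),xs.max())
# screws of head top / rack corners from top
for q in [(219,131),(278,143),(262,215),(203,200)]: print('screw',atz(T,t(*q),145))
for q in [(548,258),(605,258),(618,402),(562,407)]: print('rack',atz(T,t(*q),56))
for q in [(353,147),(324,281),(347,172)]: print('ball',atz(T,t(*q),80))
both('ball up',c(390,145),t(353,147),140)
both('ball dn',c(320,225),t(324,281),80)
both('ball R',c(426,199),t(347,172),80)
print(R.from_euler('xyz',s['tcp_rot']).as_matrix(), s['tcp_rot'])
E
```

```text
pin top tri [ 416.2 -310.    99.1] S@z [ 414.7 -311.   101. ] T@z [ 415.8 -309.4  101. ]
awl top tri [ 475.9 -306.1  127.2] S@z [ 466.7 -310.5  136. ] T@z [ 474.2 -304.2  136. ]
guide tri [550.4 -33.7 143.8] S@z [549.  -34.9 145. ] T@z [550.  -33.7 145. ]
wheel tri [ 535.5 -112.8   79.4] S@z [ 535.1 -113.4   80. ] T@z [ 535.1 -112.5   80. ]
S 0.8 [310.3, 283.8] 301 316 266 311
S 0.76 [277.1, 356.3] 267 291 352 365
S 0.71 [292.2, 415.7] 276 309 398 428
S 0.66 [260.0, 356.0] 253 265 341 364
S 0.59 [271.6, 341.9] 262 282 323 356
T 0.49 [264.6, 327.8] 256 274 321 345
T 0.46 [223.0, 352.6] 216 229 336 359
T 0.46 [211.3, 352.2] 207 215 337 358
T 0.43 [229.4, 368.3] 226 233 363 372
T 0.42 [203.3, 386.3] 194 219 385 392
screw [582.8 -17.2 145. ]
screw [573.8 -62.3 145. ]
screw [517.5 -50.7 145. ]
screw [528.6  -5.9 145. ]
rack [ 504.4 -281.1   56. ]
rack [ 504.8 -326.9   56. ]
rack [ 388.7 -334.    56. ]
rack [ 384.2 -289.6   56. ]
ball [ 588.7 -122.8   80. ]
ball [ 479.2 -100.    80. ]
ball [ 568. -118.   80.]
ball up tri [ 569.1 -113.6  129.1] S@z [ 547.9 -117.   140. ] T@z [ 572.6 -119.7  140. ]
ball dn tri [476.4 -99.6  96.6] S@z [493.5 -87.2  80. ] T@z [ 479.2 -100.    80. ]
ball R tri [ 576.5 -125.2   69.8] S@z [ 572.5 -137.7   80. ] T@z [ 568. -118.   80.]
[[-0.9  0.3  0. ]
 [ 0.3  0.9  0. ]
 [ 0.   0.  -1. ]] [ 3.1 -0.   2.8]
```

View pics/scene0.png

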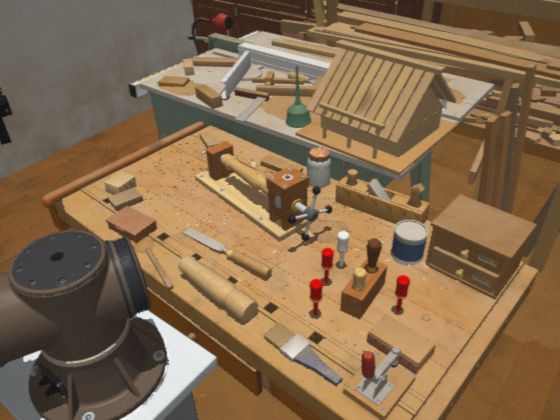

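```bash
cat >> h.py <<'E'
def rows(p,q=None,verbose=True):
    s=env.state(); M=R.from_euler('xyz',s['tcp_rot']).as_matrix()
    e=np.array(s['eef_pos']); print('t',round(s['t'],2),'eef',e.round(1),'ty_ang',np.degrees(np.arctan2(M[1,1],M[0,1])).round(1),'tilt',M[:,2].round(3),'j6',s['joints'][5].__round__(2),'F',np.round(s['ft_force'],1),'open',round(s['opening'],3),'grip',round(s['grip_force'],1))
    for x in p:
        d=M.T@(np.array(x)-e)/60; print(x,'-> tool',d.round(3)); e=np.array(x)
E
cat > crop.py <<'E'
import cv2
a=cv2.imread('pics/scene0.png')[250:310,330:390];b=cv2.imread('pics/top0.png')[200:245,345:390]
import numpy as np
cv2.imwrite('pics/pinclose.png',np.hstack([cv2.resize(a,(400,400)),cv2.resize(b,(400,400))]))
E
python3 crop.py; python3 -c "
from h import *
rows([[480,330,220],[560,0,220],[416,-310,220],[416,-310,67]])"
```

```text
t 2.0 eef [210.7 588.4 214.6] ty_ang 70.3 tilt [ 0.  0. -1.] j6 -0.11 F [-0.3 -0.1  0.8] open 1.002 grip 0.0
[480, 330, 220] -> tool [-5.678 -2.542 -0.089]
[560, 0, 220] -> tool [-3.109 -4.729 -0.   ]
[416, -310, 220] -> tool [ 0.518 -5.673 -0.   ]
[416, -310, 67] -> tool [ 0.   -0.    2.55]
```

View pics/pinclose.png

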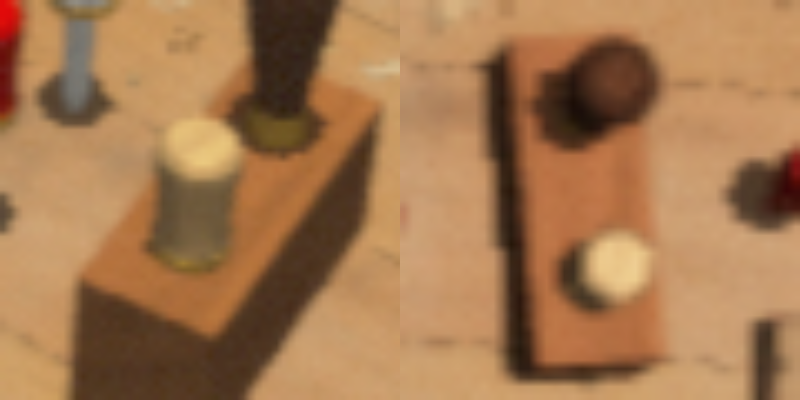

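The close crop confirms the choice: a pale straight handle with a brass foot ring, in the near rack hole. The bradawl is in the far hole.

```bash
python3 -m inch '[[[-0.81,-0.36,0],0,-1],[[-0.81,-0.36,0],0,-1],[[-0.81,-0.36,0],0,-1],[[-0.81,-0.36,0],0,-1],[[-0.81,-0.36,0],0,-1],[[-0.81,-0.36,0],0,-1],[[-0.81,-0.36,0],0,-1],[[-0.52,-0.79,0],0,-1],[[-0.52,-0.79,0],0,-1],[[-0.52,-0.79,0],0,-1]]'
python3 -m inch '[[[-0.52,-0.79,0],0,-1],[[-0.52,-0.79,0],0,-1],[[-0.52,-0.79,0],0,-1],[[0.08,-0.9,0],0,-1],[[0.08,-0.9,0],0,-1],[[0.08,-0.9,0],0,-1],[[0.08,-0.9,0],0,-1],[[0.08,-0.9,0],0,-1],[[0.08,-0.9,0],0,-1],[[0,0,0],0,-1]]'
python3 -c "
from h import *
rows([[416,-310,160],[416,-310,67]]);env.state()"
```

```text
t: 3.25
eef_pos: [520.5, 164.3, 214.8]
tcp_rot: [3.141, 0.0, 2.798]
ft_force: [1.2, 1.1, 0.5]
opening: 1.002
grip_force: 0.0
t: 4.5
eef_pos: [422.8, -297.4, 214.6]
tcp_rot: [-3.141, 0.0, 2.794]
ft_force: [0.8, 1.0, 0.7]
opening: 0.997
grip_force: 0.0
t 4.5 eef [ 422.8 -297.4  214.6] ty_ang 70.1 tilt [ 0. -0. -1.] j6 -1.96 F [0.8 1.  0.7] open 0.997 grip 0.0
[416, -310, 160] -> tool [ 0.035 -0.235  0.91 ]
[416, -310, 67] -> tool [0.   0.   1.55]
```

```bash
python3 -m inch '[[[0.035,-0.235,0],0,-1],[[0,0,0.18],-0.95,-1],[[0,0,0.18],-0.95,-1],[[0,0,0.18],-0.95,-1],[[0,0,0.18],-0.95,-1],[[0,0,0.18],-0.95,-1],[[0,0,0],0,-1],[[0,0,0],0,-1],[[0,0,0],0,-1],[[0,0,0],0,-1]]'
python3 - <<'E'
from h import *
rows([[416,-310,67]])
W=eyes.read_camera("wrist");save(W,"w1.png");x=np.array([416,-310,101.])
print(proj(W,x))
E
```

```text
t: 5.75
eef_pos: [417.4, -307.4, 160.9]
tcp_rot: [-3.141, 0.0, -3.071]
ft_force: [-0.6, 0.5, -0.3]
opening: 1.002
grip_force: 0.0
t 5.75 eef [ 417.4 -307.4  160.9] ty_ang 94.0 tilt [ 0. -0. -1.] j6 -2.4 F [-0.6  0.5 -0.3] open 1.002 grip 0.0
[416, -310, 67] -> tool [ 0.027 -0.042  1.565]
[np.float64(219.7), np.float64(275.2)]
```

View pics/w1.png

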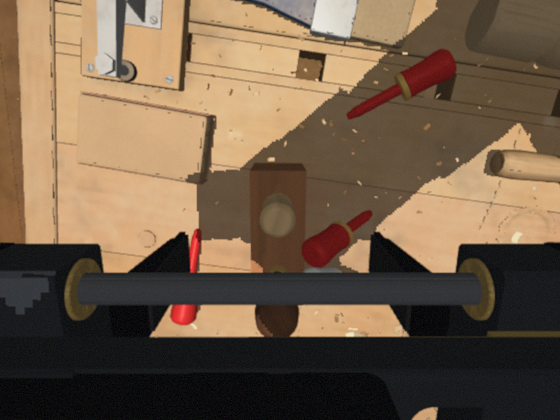

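The wrist view shows the index pin at about (215,277), 5 px from the prediction. The red heads are at (250,322) and (318,183). I'll go down half-closed to keep clear of them.

```bash
python3 - <<'E'
from h import *
W=eyes.read_camera("wrist")
g=cv2.cvtColor(W["pixels"],cv2.COLOR_RGB2HSV)[185:245,250:305]
for rc,z in [((215.5,277),101),((219,277),101),((250,322),96),((318,183),96)]: print(atz(W,rc,z).round(1))
ys,xs=np.where((g[...,1]<130)&(g[...,2]>90));print(ys.min()+185,ys.max()+185,xs.min()+250,xs.max()+250,len(ys))
rows([[416,-309.8,67]])
E
```

```text
[ 412.8 -309.   101. ]
[ 415.4 -308.8  101. ]
[ 437.9 -274.3   96. ]
[ 500.7 -375.4   96. ]
194 244 250 297 989
t 5.85 eef [ 417.3 -307.4  160.8] ty_ang 94.0 tilt [ 0. -0. -1.] j6 -2.4 F [ 0.3 -0.3 -0.3] open 0.999 grip 0.0
[416, -309.8, 67] -> tool [ 0.026 -0.038  1.563]
```

```bash
python3 -m inch '[[[0.046,-0.033,0],0,0],[[0,0,0.3],0,0],[[0,0,0.4],0,0],[[0,0,0.4],0,0],[[0,0,0.3],0,0],[[0,0,0.16],0,0],[[0,0,0],0,1],[[0,0,0],0,1],[[0,0,0],0,1],[[0,0,0],0,1]]'
python3 -c "
from h import *
rows([[416,-310,160]])
S=eyes.read_camera('scene');save(S,'s2.png')"
```

```text
t: 7.1
eef_pos: [414.9, -309.7, 67.6]
tcp_rot: [-3.141, 0.001, -3.071]
ft_force: [-0.3, -0.3, 4.7]
opening: 0.261
grip_force: 30.0
t 7.1 eef [ 414.9 -309.7   67.6] ty_ang 94.1 tilt [ 0.001 -0.001 -1.   ] j6 -2.41 F [-0.3 -0.3  4.7] open 0.261 grip 30.0
[416, -310, 160] -> tool [-0.018 -0.008 -1.54 ]
```

```bash
python3 -m inch '[[[0,0,-0.1],0,1],[[0,0,-0.3],0,1],[[0,0,-0.5],0,1],[[0,0,-0.5],0,1],[[0,0,-0.5],0,1],[[0,0,-0.5],0,1],[[0,0,-0.3],0,1],[[0,0,0],0,1],[[0,0,0],0,1],[[0,0,0],0,1]]'
python3 -c "
from h import *
rows([[550,-34,229]])"
```

```text
t: 8.4
eef_pos: [414.4, -309.3, 228.1]
tcp_rot: [3.14, -0.001, -3.071]
ft_force: [-0.3, -0.3, -0.4]
opening: 0.257
grip_force: 30.0
t 8.4 eef [ 414.4 -309.3  228.1] ty_ang 94.1 tilt [-0.001  0.001 -1.   ] j6 -2.41 F [-0.3 -0.3 -0.4] open 0.257 grip 30.0
[550, -34, 229] -> tool [-2.578  4.416 -0.012]
```

```bash
python3 -m inch '[[[-0.2,0.35,0],0,1],[[-0.38,0.65,0],0,1],[[-0.38,0.65,0],0,1],[[-0.38,0.65,0],0,1],[[-0.38,0.65,0],0,1],[[-0.38,0.65,0],0,1],[[-0.3,0.5,0],0,1],[[-0.18,0.316,0],0,1],[[0,0,0],0,1],[[0,0,0],0,1]]'
python3 - <<'E'
from h import *
rows([[550,-34,229]])
P={n:eyes.read_camera(n) for n in("scene","top","wrist")}
for n in P: save(P[n],n+'3.png')
import pickle;pickle.dump(P,open('P3.pkl','wb'))
a=cv2.resize(cv2.imread('pics/scene3.png')[130:230,240:340],(400,400),interpolation=cv2.INTER_CUBIC)
b=cv2.resize(cv2.imread('pics/top3.png')[140:240,230:330],(400,400),interpolation=cv2.INTER_CUBIC)
cv2.imwrite('pics/a3.png',np.hstack([a,b]))
w=cv2.imread('pics/wrist3.png');cv2.imwrite('pics/a3.png',np.vstack([np.hstack([a,b]),cv2.resize(w[100:300,0:560],(800,286))[:200]]))
for n in P: print(n,proj(P[n],np.array([550,-34,145.])))
E
```

```text
t: 9.65
eef_pos: [550.0, -34.7, 228.6]
tcp_rot: [3.141, -0.001, -3.071]
ft_force: [-0.7, -0.4, -0.7]
opening: 0.259
grip_force: 30.0
t 9.65 eef [550.  -34.7 228.6] ty_ang 94.1 tilt [-0.001  0.    -1.   ] j6 -1.82 F [-0.7 -0.4 -0.7] open 0.259 grip 30.0
[550, -34, 229] -> tool [-0.     0.012 -0.007]
scene [np.float64(176.8), np.float64(287.8)]
top [np.float64(183.2), np.float64(280.1)]
wrist [np.float64(213.3), np.float64(280.2)]
```

View pics/a3.png

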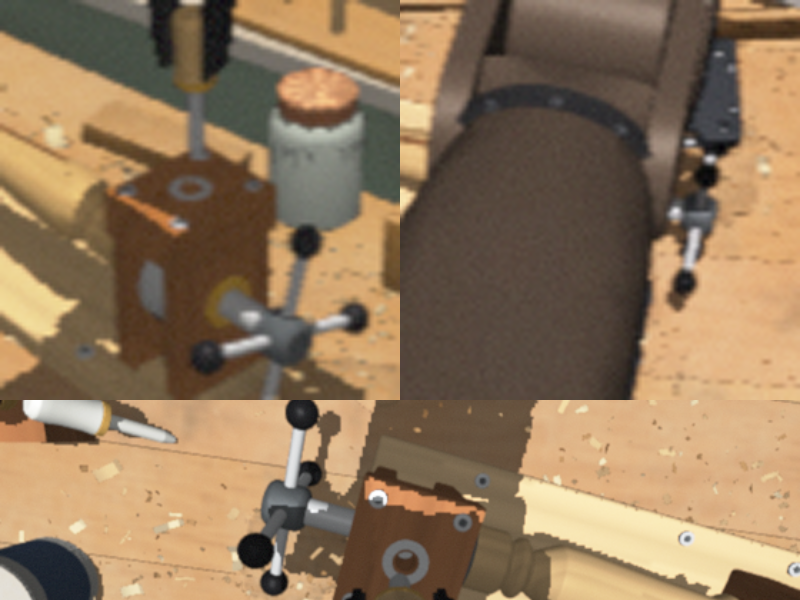

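```bash
python3 - <<'E'
from h import *
import pickle;P=pickle.load(open('P3.pkl','rb'))
for z in(165,166,168): print([proj(P[n],np.array([550,-34.7,z])) for n in("scene","wrist")])
for n in("scene","wrist"):
  x=np.array([550,-34.,145]);print(n,[np.subtract(proj(P[n],x+d),proj(P[n],x)).round(2) for d in np.eye(3)*5])
W=P["wrist"]["pixels"][190:250,250:310,::-1];S=P["scene"]["pixels"][150:190,270:310,::-1]
cv2.imwrite('pics/b3.png',np.hstack([cv2.resize(W,(400,400),interpolation=2),cv2.resize(S,(400,400),interpolation=2)]))
E
```

```text
[[np.float64(169.7), np.float64(287.9)], [np.float64(220.3), np.float64(279.3)]]
[[np.float64(169.3), np.float64(287.9)], [np.float64(220.7), np.float64(279.3)]]
[[np.float64(168.6), np.float64(287.9)], [np.float64(221.5), np.float64(279.3)]]
scene [array([-1. ,  1.2]), array([-0.7, -1.7]), array([-1.8, -0.1])]
wrist [array([ 6.2, -0.5]), array([0.4, 6.5]), array([1.6, 0. ])]
```

View pics/b3.png

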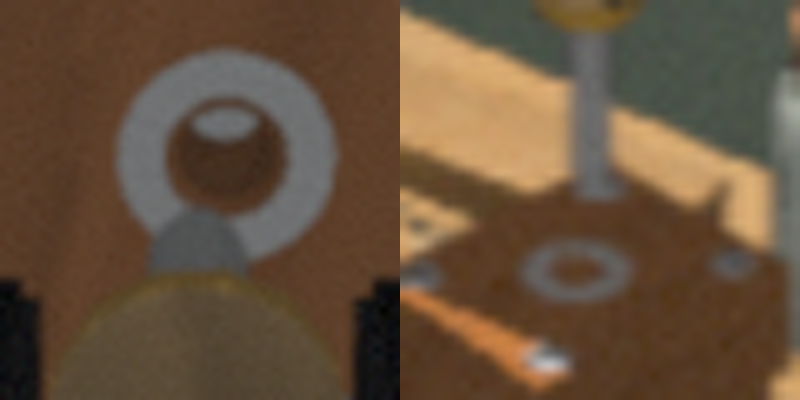

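```bash
python3 - <<'E'
from h import *
import pickle;P=pickle.load(open('P3.pkl','rb'))
from scipy.optimize import least_squares
W,S=P["wrist"],P["scene"]
th=np.linspace(0,2*np.pi,60)
def ring(p,c,r): return np.array([proj(p,np.array([c[0]+r*np.cos(t),c[1]+r*np.sin(t),c[2]])) for t in th])
for dx in(0,1,2,3):
  c=np.array([550+dx,-34.7,0])
  for z,r,n in((217.6,12.5,'handle foot'),(176.6,5,'shank'),(166.6,2,'nose')):
    q=ring(W,c+[0,0,z],r);print(dx,n,'minrow',q[:,0].min().round(1),'cols',q[:,1].min().round(1),q[:,1].max().round(1))
print('ring hole wrist',ring(W,[550,-34,145],5.5)[:,0].min(),ring(W,[550,-34,145],5.5)[:,0].max())
for z in (166.6,176.6,200,217.6): print('scene',z,proj(S,np.array([550,-34.7,z])))
# scene shank centre columns by row
g=S["pixels"].astype(int)
for r in(155,160,165,168,170,171): print(r,g[r,282:297].sum(1).tolist())
E
```

```text
0 handle foot minrow 224.7 cols 257.1 301.5
0 shank minrow 217.9 cols 271.9 286.6
0 nose minrow 218.2 cols 276.5 282.1
1 handle foot minrow 226.4 cols 257.0 301.3
1 shank minrow 219.3 cols 271.8 286.5
1 nose minrow 219.6 cols 276.4 282.0
2 handle foot minrow 228.1 cols 256.9 301.2
2 shank minrow 220.8 cols 271.7 286.4
2 nose minrow 220.9 cols 276.3 281.9
3 handle foot minrow 229.8 cols 256.8 301.0
3 shank minrow 222.2 cols 271.6 286.3
3 nose minrow 222.3 cols 276.2 281.8
ring hole wrist 206.3 220.1
scene 166.6 [np.float64(169.1), np.float64(287.9)]
scene 176.6 [np.float64(165.5), np.float64(287.8)]
scene 200 [np.float64(156.8), np.float64(287.7)]
scene 217.6 [np.float64(150.1), np.float64(287.6)]
155 [235, 226, 225, 224, 230, 273, 317, 306, 272, 227, 229, 222, 235, 231, 233]
160 [459, 474, 482, 485, 444, 357, 325, 321, 314, 305, 267, 247, 236, 225, 231]
165 [483, 486, 486, 477, 425, 349, 322, 326, 322, 398, 459, 473, 474, 479, 484]
168 [459, 460, 405, 313, 244, 253, 286, 306, 278, 252, 235, 219, 264, 356, 437]
170 [187, 195, 191, 187, 175, 192, 204, 202, 207, 199, 190, 187, 171, 180, 196]
171 [193, 191, 189, 187, 190, 187, 188, 190, 184, 182, 179, 177, 177, 175, 182]
```

```bash
python3 -m inch '[[[0.038,0.05,0],0,1],[[0,0,0.08],0,1],[[0,0,0.08],0,1],[[0,0,0.08],0,1],[[0,0,0.06],0,1],[[0,0,0],0,1],[[0,0,0],0,1],[[0,0,0],0,1],[[0,0,0],0,1],[[0,0,0],0,1]]'
python3 - <<'E'
from h import *
rows([])
W=eyes.read_camera("wrist");S=eyes.read_camera("scene");e=env.state()['eef_pos']
a=W["pixels"][190:250,250:310,::-1];b=S["pixels"][150:190,270:310,::-1]
cv2.imwrite('pics/b4.png',np.hstack([cv2.resize(a,(400,400),interpolation=2),cv2.resize(b,(400,400),interpolation=2)]))
print(proj(W,np.array([550,-31,145.])))
E
```

```text
t: 11.05
eef_pos: [547.9, -31.4, 211.1]
tcp_rot: [3.142, 0.0, -3.071]
ft_force: [-0.3, 0.0, -0.1]
opening: 0.258
grip_force: 30.0
t 11.05 eef [547.9 -31.4 211.1] ty_ang 94.1 tilt [ 0.  0. -1.] j6 -1.82 F [-0.3  0.  -0.1] open 0.258 grip 30.0
[np.float64(222.3), np.float64(279.2)]
```

View pics/b4.png

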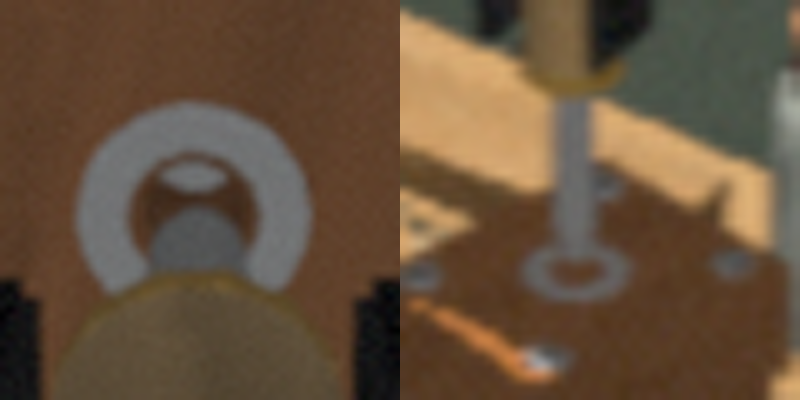

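Wrist and scene both show the nose about 4 mm above the hole and within about 0.6 mm of its centre. I'll go on gently.

```bash
python3 -m inch '[[[0,-0.006,0.03],0,1],[[0,0,0.03],0,1],[[0,0,0.03],0,1],[[0,0,0.03],0,1],[[0,0,0.03],0,1],[[0,0,0],0,1],[[0,0,0],0,1],[[0,0,0],0,1],[[0,0,0],0,1],[[0,0,0],0,1]]'
python3 -c "
from h import *
rows([])
print(env.state()['moment'])"
```

```text
t: 12.4
eef_pos: [547.9, -31.8, 202.1]
tcp_rot: [3.142, 0.0, -3.071]
ft_force: [-0.8, -0.4, -0.1]
opening: 0.257
grip_force: 30.0
t 12.4 eef [547.9 -31.8 202.1] ty_ang 94.1 tilt [ 0.  0. -1.] j6 -1.82 F [-0.8 -0.4 -0.1] open 0.257 grip 30.0
[ 0.04490944 -0.04649532 -0.00227821]
```

```bash
python3 -m inch '[[[0,0,0.02],0,1],[[0,0,0.02],0,1],[[0,0,0.02],0,1],[[0,0,0.02],0,1],[[0,0,0.02],0,1],[[0,0,0],0,1],[[0,0,0],0,1],[[0,0,0],0,1],[[0,0,0],0,1],[[0,0,0],0,1]]'
python3 -c "
from h import *
rows([])
print(env.state()['moment'])"
```

```text
t: 13.65
eef_pos: [547.9, -31.8, 196.0]
tcp_rot: [3.142, 0.0, -3.071]
ft_force: [-0.9, -0.1, -1.0]
opening: 0.256
grip_force: 30.0
t 13.65 eef [547.9 -31.8 196. ] ty_ang 94.1 tilt [ 0.  0. -1.] j6 -1.82 F [-0.9 -0.1 -1. ] open 0.256 grip 30.0
[ 0.02126188  0.07804231 -0.04496058]
```

```bash
python3 -m inch '[[[0,0,0.02],0,1],[[0,0,0.02],0,1],[[0,0,0.02],0,1],[[0,0,0.02],0,1],[[0,0,0.02],0,1],[[0,0,0.02],0,1],[[0,0,0.02],0,1],[[0,0,0.02],0,1],[[0,0,0],0,1],[[0,0,0],0,1]]'
python3 -c "
from h import *
rows([])
print(env.state()['moment'])"
```

```text
t: 14.9
eef_pos: [547.9, -31.8, 186.4]
tcp_rot: [3.142, 0.0, -3.071]
ft_force: [-0.3, 1.0, -0.6]
opening: 0.261
grip_force: 30.0
t 14.9 eef [547.9 -31.8 186.4] ty_ang 94.1 tilt [ 0.  0. -1.] j6 -1.82 F [-0.3  1.  -0.6] open 0.261 grip 30.0
[-0.0191675   0.0869327   0.01793053]
```

```bash
python3 -m inch '[[[0,0,0.03],0,1],[[0,0,0.03],0,1],[[0,0,0.03],0,1],[[0,0,0.03],0,1],[[0,0,0.02],0,1],[[0,0,0],0,1],[[0,0,0],0,0],[[0,0,0],0,0],[[0,0,0],0,0],[[0,0,0],0,0]]'
python3 -c "
from h import *
rows([])
S=eyes.read_camera('scene');save(S,'s5.png')
for z in(145,163,190,208):print(z,proj(S,np.array([550,-32.5,z])))
a=S['pixels'][120:200,250:330,::-1];cv2.imwrite('pics/b5.png',cv2.resize(a,(560,560),interpolation=2))"
```

```text
t: 16.15
eef_pos: [548.0, -31.8, 178.1]
tcp_rot: [3.142, 0.0, -3.071]
ft_force: [-0.2, -0.2, -0.1]
opening: 0.498
grip_force: 0.0
t 16.15 eef [548.  -31.8 178.1] ty_ang 94.0 tilt [ 0.  0. -1.] j6 -1.82 F [-0.2 -0.2 -0.1] open 0.498 grip 0.0
145 [np.float64(176.6), np.float64(287.3)]
163 [np.float64(170.1), np.float64(287.1)]
190 [np.float64(160.2), np.float64(287.0)]
208 [np.float64(153.4), np.float64(286.9)]
```

View pics/b5.png

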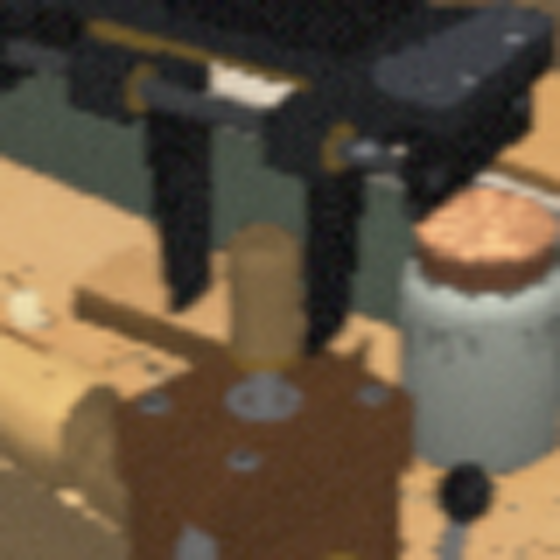

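The pin stands loose on the collar, its foot at crop (265,370), about 18 mm up as it should be. Next I measure the wheel phase while rising.

```bash
python3 -m inch '[[[0,0,-0.1],0,0],[[0,0,-0.25],0,0],[[0,0,-0.25],0,0],[[0,0,-0.25],1,0.3],[[0,0,0],1,1],[[0,0,0],1,1],[[0,0,0],1,1],[[0,0,0],1,1],[[0,0,0],1,1],[[0,0,0],1,1]]'
python3 -m inch '[[[0,0,0],1,1],[[0,0,0],1,1],[[0,0,0],1,1],[[0,0,0],1,1],[[0,0,0],1,1],[[0,0,0],1,1],[[0,0,0],1,1],[[0,0,0],1,1],[[0,0,0],1,1],[[0,0,0],1,1]]'
cat >> h.py <<'E'
G=np.array([549,-32.8,145.]);YAW=np.radians(-11.3)
SX=np.array([np.cos(YAW),np.sin(YAW),0]);SY=np.array([-np.sin(YAW),np.cos(YAW),0])
WC=G-80*SY-[0,0,65]
def wp(x,z): return WC+SX*x+[0,0,z]
def inwheel(p,rc):
    wc=np.array([535.2,-112.8,80.])
    o,d=ray(p,rc); q=o+d*((wc-o)@SY)/(d@SY)-wc; return [round(q@SX,1),round(q[2],1)]
def handle(): # rows of handle profile in scene
    p=eyes.read_camera("scene"); return p
E
python3 - <<'E'
from h import *
S=eyes.read_camera("scene")
save(S,'s6.png')
c=lambda x,y:(140+y*.35,180+x*.35)
for n,q in(('up',(390,145)),('r',(426,199)),('l',(320,225)),('d',(358,275))): print(n,inwheel(S,c(*q)))
print(WC)
rows([wp(-35,150),wp(-35,30)])
E
```

```text
t: 17.45
eef_pos: [548.1, -31.8, 230.2]
tcp_rot: [3.141, 0.001, 2.599]
ft_force: [-0.8, 0.1, 0.2]
opening: 0.005
grip_force: 0.0
t: 18.7
eef_pos: [548.1, -31.8, 230.2]
tcp_rot: [3.141, 0.0, 1.726]
ft_force: [0.2, 0.1, -0.2]
opening: 0.005
grip_force: 0.0
up [np.float64(14.9), np.float64(58.4)]
r [np.float64(60.0), np.float64(-19.0)]
l [np.float64(-61.1), np.float64(17.9)]
d [np.float64(-19.0), np.float64(-57.8)]
[ 533.32430846 -111.24917268   80.        ]
t 18.75 eef [548.1 -31.8 230.2] ty_ang 8.7 tilt [ 0.001 -0.    -1.   ] j6 -0.33 F [ 0.3 -0.7  0.7] open 0.007 grip 0.0
[ 499.00279541 -104.39105764  230.        ] -> tool [-1.073 -0.991  0.002]
[ 499.00279541 -104.39105764  110.        ] -> tool [ 1.e-03 -2.e-03  2.e+00]
```

```bash
python3 -m inch '[[[-0.268,-0.227,0],0,1],[[-0.268,-0.227,0],0,1],[[-0.268,-0.227,0],0,1],[[-0.268,-0.227,0],0,1],[[0,0,0],1,1],[[0,0,0.4],1,1],[[0,0,0.5],1,1],[[0,0,0.5],1,1],[[0,0,0.4],0,1],[[0,0,0.2],0,1]]'
python3 - <<'E'
from h import *
rows([wp(-30,30),wp(-10,30)])
s=env.state();q=np.array(s['eef_pos'])-WC;print('in wheel',q@SX,q@SY,q[2])
E
```

```text
t: 20.0
eef_pos: [503.6, -104.5, 108.4]
tcp_rot: [-3.141, -0.0, 1.381]
ft_force: [0.7, -0.4, 0.1]
opening: 0.005
grip_force: 0.0
t 20.0 eef [ 503.6 -104.5  108.4] ty_ang -10.9 tilt [-0.001  0.    -1.   ] j6 -0.14 F [ 0.7 -0.4  0.1] open 0.005 grip 0.0
[ 503.9058687  -105.37078836  110.        ] -> tool [-0.014  0.008 -0.026]
[ 523.51816188 -109.28971124  110.        ] -> tool [-0.002  0.333 -0.   ]
in wheel -30.494564520604353 0.8119743817469596 28.449959877296394
```

```bash
python3 -m inch '[[[0,0.08,0],0,1],[[0,0.08,0],0,1],[[0,0.08,0],0,1],[[0,0.06,0],0,1],[[0,0.05,0],0,1],[[0,0.05,0],0,1],[[0,0.05,0],0,1],[[0,0.05,0],0,1],[[0,0.04,0],0,1],[[0,0,0],0,1]]'
cat > chk.py <<'E'
from h import *
import sys
rows([]);s=env.state();q=np.array(s['eef_pos'])-WC;print('in wheel',(q@SX).round(1),(q@SY).round(1),q[2].round(1),'Fx',np.array(s['ft_force'])@SX)
S=eyes.read_camera('scene');save(S,sys.argv[1])
# handle: correlate with pin-standing reference in s6 (vertical shift)
ref=cv2.imread('pics/s6.png')[148:180,279:297]
r=cv2.matchTemplate(S['pixels'][:,:,::-1][138:200,275:301].copy(),ref[:24],cv2.TM_CCOEFF_NORMED)
_,v,_,l=cv2.minMaxLoc(r);print('handle shift px',l[1]-10,'score',round(v,3))
hsv=cv2.cvtColor(S['pixels'],cv2.COLOR_RGB2HSV)
m=(S['pixels'].max(2)<55).astype(np.uint8)
n,_,st,c=cv2.connectedComponentsWithStats(m[150:270,250:370].copy())
for i in range(1,n):
    if 15<st[i,4]<90:
        x,z=inwheel(S,(c[i,1]+150,c[i,0]+250))
        if 50<np.hypot(x,z)<74: print('ball',round(x,1),round(z,1),'lean',np.degrees(np.arctan2(x,z)).round(1),'area',st[i,4])
E
python3 chk.py s7.png
```

```text
t: 21.25
eef_pos: [536.2, -110.0, 108.9]
tcp_rot: [3.142, -0.0, 1.38]
ft_force: [-0.2, 0.0, -1.1]
opening: 0.004
grip_force: 0.1
t 21.25 eef [ 536.2 -110.   108.9] ty_ang -10.9 tilt [ 0.  0. -1.] j6 -0.13 F [-0.2  0.  -1.1] open 0.004 grip 0.1
in wheel 2.6 1.7 28.9 Fx -0.1904325304562853
handle shift px -4 score 0.438
ball 56.4 -19.9 lean 109.4 area 20
ball -62.4 22.5 lean -70.2 area 52
ball -24.8 -57.4 lean -156.6 area 39
```

```bash
python3 - <<'E'
from h import *
S=eyes.read_camera('scene');W=eyes.read_camera('wrist');save(W,'w7.png')
for x in(-90,90):
  for y in(-37,37): print('body',x,y,proj(S,wp(x,108)+SY*y))
print('fing',proj(S,wp(2,108)),proj(S,wp(2,30)))
print('handle S',[proj(S,G+[0,0,d]) for d in(18,63)],'W',[proj(W,G+[0,0,d]) for d in(0,18,45,63)])
print('balls W',[proj(W,wp(62*np.sin(a),62*np.cos(a))) for a in np.radians([20,110,-70])])
a=cv2.imread('pics/s6.png').astype(int);b=cv2.imread('pics/s7.png').astype(int)
d=np.abs(a-b).sum(2)
for r in range(140,182,3): print(r,a[r,280:297:2].sum(1),b[r,280:297:2].sum(1))
for n,p in(('S',S),('W',W)):
  print(n,[(np.round(q['centre'],1).tolist(),round(q['score'],2)) for q in eyes.boxes_of('index_pin',p)[:5]])
E
```

```text
body -90 -37 [np.float64(198.7), np.float64(292.3)]
body -90 37 [np.float64(184.0), np.float64(269.1)]
body 90 -37 [np.float64(166.6), np.float64(351.3)]
body 90 37 [np.float64(154.3), np.float64(327.7)]
fing [np.float64(174.8), np.float64(311.7)] [np.float64(203.2), np.float64(311.2)]
handle S [[np.float64(170.4), np.float64(287.0)], [np.float64(153.7), np.float64(286.7)]] W [[np.float64(90.8), np.float64(275.5)], [np.float64(85.8), np.float64(274.9)], [np.float64(74.2), np.float64(273.5)], [np.float64(61.5), np.float64(272.0)]]
balls W [[np.float64(279.9), np.float64(322.3)], [np.float64(227.7), np.float64(362.8)], [np.float64(249.3), np.float64(170.7)]]
140 [167  54  73  77  59  71 250 334 323] [226 227 222  96  64  74  84  62  53]
143 [176  66  72  62  78  84 165 236 271] [244 238 236 174  87  74  53  69  66]
146 [220 216  87  80  85  96 185 237 230] [236 237 241 249 178  73  69  99  89]
149 [216 216 233 221 223 226 227 223 228] [237 242 239 244 180  71  91  87  62]
152 [218 226 212 264 265 232 219 234 222] [239 245 320 356 206  71  76  71  57]
155 [345 234 269 268 282 283 231 230 235] [404 574 583 493 222  69  85  71  74]
158 [479 311 278 289 299 285 235 229 227] [428 427 338 330 204  65  72  72  60]
161 [458 367 263 280 277 270 297 283 239] [426 270 296 289 105  93  75  78  71]
164 [470 387 271 279 285 274 343 479 495] [262 220 209 152 103  83  76  48  67]
167 [485 387 259 286 294 275 279 427 469] [111  98 102 107 110  98 116 101  70]
170 [202 216 262 295 289 278 211 183 194] [103 121 113 110 106 101 105 116 112]
173 [171 187 194 267 293 217 178 182 177] [122 103 124  98 106 114 113 115 100]
176 [188 259 273 287 301 265 263 181 194] [117 125  96 127 150 117 119 116 119]
179 [168 182 244 284 298 261 199 175 177] [ 63 105 123 106 113 112 118 115 120]
S [([309.5, 281.5], 0.88), ([268.6, 342.4], 0.61), ([157.4, 283.5], 0.6), ([290.7, 414.3], 0.56), ([258.3, 357.0], 0.55)]
W [([332.6, 39.2], 0.56)]
```

```bash
python3 - <<'E'
from h import *
W=cv2.imread('pics/w7.png')[:,:,::-1]
for r in range(36,112,5): print(r,[tuple(W[r,c].tolist()) for c in range(240,310,9)])
h=W.copy();m=(h.max(2)<50).astype(np.uint8)
n,_,st,c=cv2.connectedComponentsWithStats(m)
for i in range(1,n):
    if 100<st[i,4]<4000: print(c[i].round(1),st[i])
E
```

```text
36 [(254, 244, 190), (254, 244, 192), (254, 243, 191), (254, 245, 194), (254, 245, 195), (254, 245, 193), (254, 246, 195), (251, 233, 175)]
41 [(254, 242, 188), (254, 242, 188), (254, 244, 191), (254, 243, 191), (254, 245, 192), (254, 244, 193), (254, 244, 191), (252, 235, 178)]
46 [(253, 242, 189), (254, 243, 189), (254, 242, 189), (254, 243, 192), (254, 243, 189), (254, 244, 192), (254, 243, 190), (252, 235, 178)]
51 [(253, 241, 186), (253, 241, 187), (253, 242, 187), (253, 242, 187), (253, 242, 188), (253, 242, 188), (254, 242, 189), (252, 235, 177)]
56 [(253, 241, 188), (253, 241, 186), (253, 241, 189), (253, 242, 187), (253, 242, 188), (253, 241, 187), (253, 242, 187), (251, 234, 177)]
61 [(254, 244, 193), (254, 245, 192), (254, 244, 192), (254, 245, 192), (254, 244, 191), (254, 244, 192), (254, 244, 191), (251, 233, 173)]
66 [(254, 247, 196), (254, 248, 198), (255, 248, 200), (255, 248, 200), (254, 247, 200), (254, 247, 197), (254, 247, 198), (251, 233, 175)]
71 [(255, 250, 200), (157, 128, 94), (145, 122, 90), (255, 239, 179), (255, 249, 205), (255, 249, 202), (255, 244, 186),
[... 508 characters left out ...]
119, 88), (128, 107, 78), (123, 103, 76)]
96 [(146, 121, 89), (146, 123, 89), (146, 121, 89), (148, 123, 89), (143, 120, 87), (133, 111, 80), (119, 100, 72), (117, 99, 72)]
101 [(133, 111, 82), (139, 117, 85), (141, 118, 86), (137, 115, 86), (129, 108, 78), (120, 99, 72), (117, 98, 72), (99, 85, 66)]
106 [(116, 96, 69), (127, 108, 78), (125, 106, 78), (122, 102, 75), (116, 96, 71), (115, 96, 70), (105, 89, 64), (139, 139, 139)]
111 [(112, 95, 69), (112, 94, 68), (115, 98, 71), (114, 96, 71), (114, 94, 71), (110, 93, 67), (100, 89, 69), (111, 73, 49)]
[248.3 209.7] [238 200  24  25 330]
[364.8 225.8] [351 213  28  28 505]
[  9.2 258.7] [  0 243  23  31 586]
[549.1 259. ] [532 243  28  32 632]
```

```bash
cat > chk2.py <<'E'
from h import *
import sys
rows([]);s=env.state();e=np.array(s['eef_pos']);q=e-WC;print('in wheel',(q@SX).round(1),(q@SY).round(1),q[2].round(1),'Fx',(np.array(s['ft_force'])@SX).round(1))
W=eyes.read_camera('wrist');save(W,sys.argv[1]);im=W['pixels'][:,:,::-1].copy()
ref=cv2.imread('pics/w7.png')[60:110,225:320]
r=cv2.matchTemplate(im[20:150,120:400],ref,cv2.TM_CCOEFF_NORMED);_,v,_,l=cv2.minMaxLoc(r)
print('handle shift row',l[1]-40,'col',l[0]-105,'score',round(v,3),'expected if standing/home',[proj(W,G+[0,0,d]) for d in(63,45)])
m=(im.max(2)<50).astype(np.uint8);n,_,st,c=cv2.connectedComponentsWithStats(m)
for i in range(1,n):
    if 150<st[i,4]<900:
        o,d=ray(W,(c[i,1],c[i,0]));p=o+d*((WC-o)@SY)/(d@SY)-WC;x,z=p@SX,p[2]
        if 45<np.hypot(x,z)<80: print('ball',round(x,1),round(z,1),'lean',np.degrees(np.arctan2(x,z)).round(1),'px',c[i].round(0))
E
python3 chk2.py w8.png
```

```text
t 21.5 eef [ 536.1 -110.   109.1] ty_ang -10.9 tilt [ 0.  0. -1.] j6 -0.13 F [-0.2  0.2 -0.7] open 0.006 grip 0.0
in wheel 2.5 1.7 29.1 Fx -0.3
handle shift row 0 col 0 score 0.998 expected if standing/home [[np.float64(61.5), np.float64(272.2)], [np.float64(74.2), np.float64(273.7)]]
ball -23.1 -68.1 lean -161.3 px [248. 210.]
ball 60.7 -25.6 lean 112.9 px [365. 226.]
```

```bash
python3 -m inch '[[[0,0.03,0],0,1],[[0,0.03,0],0,1],[[0,0.03,0],0,1],[[0,0.03,0],0,1],[[0,0.03,0],0,1],[[0,0.03,0],0,1],[[0,0,0],0,1],[[0,0,0],0,1],[[0,0,0],0,1],[[0,0,0],0,1]]'
python3 chk2.py w9.png
```

```text
t: 22.8
eef_pos: [546.8, -112.1, 109.1]
tcp_rot: [3.141, -0.0, 1.38]
ft_force: [-1.1, -0.1, 0.8]
opening: 0.004
grip_force: 0.4
t 22.8 eef [ 546.8 -112.1  109.1] ty_ang -10.9 tilt [ 0. -0. -1.] j6 -0.13 F [-1.1 -0.1  0.8] open 0.004 grip 0.4
in wheel 13.4 1.8 29.1 Fx -1.0
handle shift row 0 col -55 score 0.898 expected if standing/home [[np.float64(61.5), np.float64(216.7)], [np.float64(74.2), np.float64(229.6)]]
ball -40.1 -57.7 lean -145.2 px [211. 213.]
ball 52.1 -41.6 lean 128.6 px [333. 219.]
```

```bash
python3 -m inch '[[[0,0.02,0],0,1],[[0,0.02,0],0,1],[[0,0.02,0],0,1],[[0,0.02,0],0,1],[[0,0.02,0],0,1],[[0,0.01,0],0,1],[[0,0,0],0,1],[[0,0,0],0,1],[[0,0,0],0,1],[[0,0,0],0,1]]'
python3 chk2.py w10.png
```

```text
t: 24.1
eef_pos: [553.2, -113.4, 109.0]
tcp_rot: [3.141, -0.0, 1.38]
ft_force: [-1.9, 0.6, 0.4]
opening: 0.006
grip_force: 0.5
t 24.1 eef [ 553.2 -113.4  109. ] ty_ang -10.9 tilt [ 0.  0. -1.] j6 -0.13 F [-1.9  0.6  0.4] open 0.006 grip 0.5
in wheel 19.9 1.8 29.0 Fx -2.0
handle shift row -8 col -99 score 0.809 expected if standing/home [[np.float64(61.5), np.float64(183.1)], [np.float64(74.2), np.float64(203.1)]]
ball -46.9 -51.5 lean -137.6 px [192. 215.]
ball 46.4 -49.0 lean 136.6 px [315. 217.]
```

```bash
python3 -m inch '[[[0,0.01,0],0,1],[[0,0.01,0],0,1],[[0,0.01,0],0,1],[[0,0.01,0],0,1],[[0,0,0],0,1],[[0,0,0],0,1],[[0,0,0],0,1],[[0,0,0],0,1],[[0,0,0],0,1],[[0,0,0],0,1]]'
python3 chk2.py w11.png
```

```text
t: 25.4
eef_pos: [555.5, -113.8, 109.0]
tcp_rot: [3.142, -0.0, 1.38]
ft_force: [-1.4, -0.2, 0.5]
opening: 0.004
grip_force: 0.5
t 25.4 eef [ 555.5 -113.8  109. ] ty_ang -11.0 tilt [ 0.  0. -1.] j6 -0.13 F [-1.4 -0.2  0.5] open 0.004 grip 0.5
in wheel 22.2 1.9 29.0 Fx -1.3
handle shift row 5 col -65 score 0.863 expected if standing/home [[np.float64(61.5), np.float64(171.0)], [np.float64(74.2), np.float64(193.4)]]
ball -48.9 -49.1 lean -135.1 px [186. 216.]
ball 44.2 -51.4 lean 139.3 px [309. 216.]
```

```bash
python3 - <<'E'
from h import *
I=[cv2.imread(f'pics/w{k}.png') for k in(9,10,11)]
for a,b,c0 in((0,1,217),(1,2,183)):
  c=c0
  ref=I[a][55:115,c-50:c+50]
  r=cv2.matchTemplate(I[b][0:200,0:400],ref,cv2.TM_CCOEFF_NORMED);_,v,_,l=cv2.minMaxLoc(r);print(l[1]-55,l[0]-(c-50),round(v,3))
for i in I:
  print([i[r,:360].astype(int).sum(1)[120:330:10].tolist() for r in(60,75,90,105)])
E
```

```text
0 -31 0.922
6 21 0.896
[[598, 600, 589, 619, 679, 677, 682, 682, 682, 680, 681, 681, 682, 617, 508, 230, 501, 497, 499, 498, 494], [283, 281, 286, 291, 345, 353, 347, 352, 349, 349, 633, 346, 349, 298, 272, 230, 408, 482, 486, 480, 479], [272, 280, 277, 219, 286, 336, 354, 355, 361, 358, 363, 347, 306, 299, 231, 210, 765, 399, 496, 508, 499], [277, 273, 276, 228, 226, 265, 275, 295, 312, 314, 283, 288, 270, 227, 237, 431, 234, 233, 232, 230, 231]]
[[315, 669, 670, 675, 672, 677, 676, 679, 677, 678, 561, 497, 220, 372, 500, 499, 496, 496, 493, 495, 496], [295, 355, 354, 354, 356, 359, 702, 622, 343, 337, 292, 266, 217, 238, 433, 483, 486, 484, 480, 485, 481], [272, 290, 349, 353, 356, 356, 360, 354, 343, 310, 301, 227, 227, 213, 764, 408, 233, 511, 404, 502, 500], [272, 228, 266, 282, 316, 316, 311, 291, 285, 277, 232, 232, 234, 417, 234, 238, 236, 236, 237, 232, 238]]
[[488, 488, 487, 492, 592, 681, 683, 684, 685, 688, 686, 688, 658, 495, 506, 499, 492, 497, 493, 496, 500], [227, 207, 473, 214, 283, 344, 693, 604, 690, 689, 689, 688, 657, 480, 206, 483, 482, 482, 488, 486, 478], [222, 225, 224, 217, 251, 341, 361, 363, 365, 361, 360, 367, 309, 273, 221, 239, 382, 468, 503, 503, 499], [263, 224, 225, 235, 227, 248, 288, 331, 344, 352, 325, 286, 275, 236, 230, 236, 235, 234, 225, 234, 233]]
```

The pin's top disc shrank and shifted in the wrist view, so it has dropped. I'll back off the spoke, rise clear and look.

```bash
python3 -m inch '[[[0,-0.1,0],0,1],[[0,-0.15,0],0,1],[[0,0,-0.2],0,1],[[0,0,-0.5],0,1],[[0,0,-0.7],0,1],[[0,0,-0.7],0,1],[[-0.8,0,0],0,1],[[-0.9,0,0],0,1],[[0,-0.9,0],0,1],[[0,-0.9,0],0,1]]'
python3 - <<'E'
from h import *
rows([])
S=eyes.read_camera('scene');T=eyes.read_camera('top')
a=cv2.imread('pics/s6.png')
f=lambda i:cv2.resize(i[120:220,250:330],(400,500),interpolation=2)
cv2.imwrite('pics/b12.png',np.hstack([f(a),f(S['pixels'][:,:,::-1])]))
E
```

```text
t: 26.7
eef_pos: [413.9, -190.8, 235.4]
tcp_rot: [3.141, 0.0, 1.379]
ft_force: [-0.1, -0.5, 0.2]
opening: 0.004
grip_force: 0.0
t 26.7 eef [ 413.9 -190.8  235.4] ty_ang -11.0 tilt [ 0. -0. -1.] j6 -0.39 F [-0.1 -0.5  0.2] open 0.004 grip 0.0
```

View pics/b12.png

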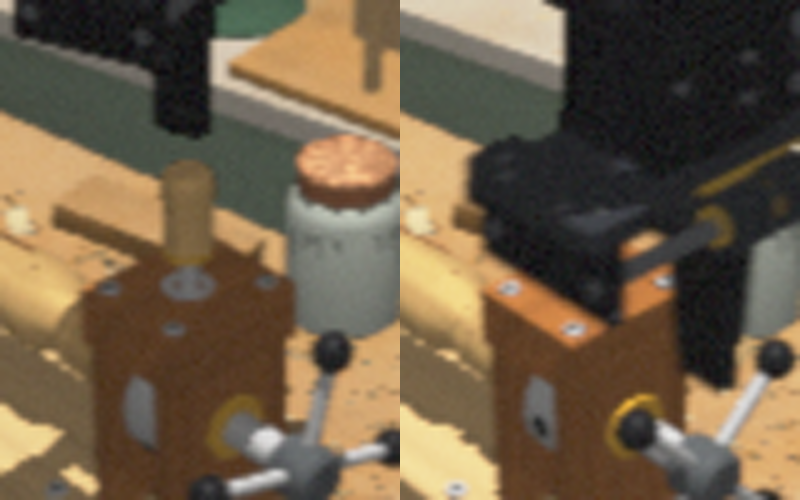

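The gripper hides the pin from the scene camera, so I'll move aside and measure numerically.

```bash
python3 -m inch '[[[-0.8,0,0],0,1],[[-0.8,0.4,-0.3],0,1],[[-0.8,0.4,-0.3],0,1],[[0,0,-0.3],0,1],[[0,0,-0.3],0,1],[[0,0,0],0,1],[[0,0,0],0,1],[[0,0,0],0,1],[[0,0,0],0,1],[[0,0,0],0,1]]'
python3 - <<'E'
from h import *
rows([])
S=eyes.read_camera('scene');save(S,'s13.png')
a=cv2.imread('pics/s6.png').astype(int);b=S['pixels'][:,:,::-1].astype(int)
for r in range(148,186,2): print(r,a[r,277:301:2,::-1].tolist()[4:7],b[r,277:301:2,::-1].tolist()[2:9:2], b[r,277:301:2].sum(1))
for z in(145,163,190,208): print(z,[proj(S,G+[0,0,z-145])])
T=eyes.read_camera('top');save(T,'t13.png');print('T',[proj(T,G+[0,0,d]) for d in(0,45,63)])
for k in('index_pin',): 
  for p in(S,T): print([(np.round(q['centre'],1).tolist(),round(q['score'],2),np.argwhere(q['mask']).min(0).tolist(),np.argwhere(q['mask']).max(0).tolist()) for q in eyes.cut_out(k,p)[:7]])
E
```

```text
t: 28.05
eef_pos: [435.1, -341.0, 306.8]
tcp_rot: [-3.141, -0.0, 1.38]
ft_force: [0.2, -0.0, -0.0]
opening: 0.003
grip_force: 0.0
t 28.05 eef [ 435.1 -341.   306.8] ty_ang -10.9 tilt [-0.  0. -1.] j6 -0.59 F [ 0.2 -0.  -0. ] open 0.003 grip 0.0
148 [[74, 82, 70], [72, 80, 71], [73, 81, 71]] [[80, 90, 78], [84, 93, 81], [85, 95, 82], [81, 92, 77]] [248 260 248 255 258 259 262 260 250 263 264 260]
150 [[71, 80, 69], [74, 83, 72], [75, 82, 69]] [[80, 92, 77], [85, 92, 80], [84, 93, 82], [87, 97, 81]] [244 258 249 254 257 259 259 258 265 262 261 261]
152 [[95, 79, 56], [111, 93, 65], [101, 85, 61]] [[84, 90, 80], [81, 90, 78], [80, 90, 77], [88, 97, 82]] [255 255 254 256 249 252 247 258 267 264 255 267]
154 [[112, 90, 64], [113, 91, 61], [114, 92, 66]] [[84, 93, 78], [86, 93, 81], [86, 96, 83], [84, 95, 82]] [391 296 255 260 260 251 265 260 261 259 259 261]
156 [[126, 103, 66], [132, 108, 70], [128, 103, 69]] [[211, 167, 113], [87, 95, 84], [86, 96, 84], [84, 95, 83]] [551 546 491 311 266 265 266 259 262 257 254 258]
158 [[125, 101, 68], [130, 104, 70], [120, 98, 64]] [[232, 190, 125], [
[... 2096 characters left out ...]
6, 68, 53], [88, 58, 37], [81, 53, 27]] [[222, 145, 78], [215, 166, 127], [215, 138, 75], [182, 116, 64]] [396 437 445 507 508 445 428 410 362 239 221 209]
145 [[np.float64(176.8), np.float64(287.1)]]
163 [[np.float64(170.4), np.float64(287.0)]]
190 [[np.float64(160.4), np.float64(286.8)]]
208 [[np.float64(153.7), np.float64(286.7)]]
T [[np.float64(183.6), np.float64(279.7)], [np.float64(179.8), np.float64(279.5)], [np.float64(178.3), np.float64(279.4)]]
[([310.8, 282.3], 0.87, [301, 266], [316, 311]), ([288.4, 415.0], 0.81, [276, 398], [309, 428]), ([256.3, 354.3], 0.68, [254, 340], [265, 364]), ([165.8, 285.7], 0.55, [158, 281], [178, 292])]
[([210.6, 346.7], 0.48, [208, 337], [214, 357])]
```

```bash
python3 -c "
from cell import env
print(env.job_done())"
```

```text
the job is handed in; nothing more can be done
None
```

I handed the job in at about 28 s of robot time. The index pin is in the guide hole and dropped into a collar hole when the wheel was turned; by my camera measurement it came down the full 18 mm, so its handle sits flat on the headstock.

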